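# Centre the egg cup on its serving stand

### The arm

A 7-joint arm with a two-finger parallel gripper is mounted at the origin on a cart in front of the work surface, level with it; the furniture and walls round the work are solid. World frame = base frame: x ahead of the robot, y to its left, z up, the work surface at z = 0. Lengths are in m, angles in rad, forces in N, time in s.
With the tool pointing down it reaches from about 0.4 to 0.9 m from the base axis. Payload 5.6 kg.
Tool frame: the origin (TCP) lies at the very end of the fingers, on their centre line; the grasp point (between the pads) lies behind it (pinch_z is the z of the grasp point in the tool frame, in m); z points along the fingers, y is the direction in which the jaws open and shut (so a half turn about z gives the same grasp; the last joint's range is limited). The gripper opens to 92 mm and grips with 3 to 60 N. Pads are 20 mm wide; open, the fingers measure 128 mm over their backs; the gripper's body (75 mm by 189 mm) begins 69 mm behind the grasp point.
Start: joints at [-1.195, 0.468, -0.012, 1.603, 0.006, 1.071, -0.056], TCP at [0.264, 0.594, 0.215] pointing down, gripper open.
Joint ranges: [-2.53, 2.53], [-0.31, 2.02], [-1.57, 1.55], [0.28, 2.44], [-1.29, 4.43], [0.15, 1.84], [-2.92, 2.92]. Speed limits (rad/s): [2.57, 2.57, 3.14, 3.14, 3.14, 3.14, 3.14].

### API

Orientations are given as [roll, pitch, yaw] about the fixed x, y, z axes, in that order (R = Rz(yaw) Ry(pitch) Rx(roll)).
In Python, from plant import get_state, camera, sign_off, spot_in, cut_out, mark_of, pinch_z gives the robot as it stands.
- The arm moves only by the tool step_arm, never from a script. Its argument "commands" is a list that holds one entry, the list of rows, each a list of 7 numbers: the closure, from -1 (fully open) to 1 (shut), then the shift along the tool's x, y, z in mm, then the turn, a rotation vector about the tool's x, y, z in degrees. In form: [[[jaw, tx, ty, tz, wx, wy, wz], ...]]. A call has 1 to 12 rows; each row is the pose to reach, as a shift and turn from the pose measured when the call began, along the tool's axes at that moment; what a row does not reach only later rows make up. A row lasts 1/8 s, in which the tool goes at most 62.5 mm and 10.7 degrees, less where a joint would pass 70% of its speed; a pose out of reach is approached as far as the arm can. A call with a gripper value outside its range is refused whole. The fingers move at their own pace and stop on an object; "squeeze" is the grip in N (left out, the last holds). Time passes only in rows, so rows that repeat a pose let the fingers close. It gives the time, the measured TCP pose, the force and the opening at its end, in the units of the state.
- get_state(): the state, without advancing time (a new reading comes with each control period).
- camera(name): name is "scene" or "top" or "wrist"; returns a dict with "pixels" (420x560x3 uint8, red, green, blue), "mtx" (3x3 intrinsics, pixels), "R" (3x3) and "t" (3): a world point X has camera coordinates R X + t; the wrist camera has in their place "hand_eye" (4x4, takes a point from camera to tool coordinates, whose origin is the TCP and whose axes are the flange's). Camera axes: x right, y down, z forward; pixel columns grow to the right and rows downward; lengths in m; the calibration is good to about 2 mm. A picture is of the moment at which its call begins: read the wrist's pose just before it. There is no depth.
- sign_off(): hands the job in, once; it reports no verdict.
Trained networks look in a picture, given as the dict that the camera call returned (one of the last four; its "shot" number tells which), for a name from the list of things; names that differ only in an ending like _2 or _b are one class to them, and where a whole thing is asked for, a point or a joint stands for the part that bears it (a point fixed in the world has none). Each returns a list of dicts, best first, with "confidence" (0 to 1); they miss things now and then, are a little off and sometimes report something else, mostly with a low value. They report only what shows in the picture. A call takes as long as a camera call. They do not tell look-alikes from the thing itself.
- spot_in(query, picture): "box" ([left, top, width, height] as shares, 0 to 1, of the picture: columns of its width, rows of its height, round what is visible of it).
- cut_out(query, picture): "region" (420x560 bool, what is visible of it) and "box" ([left, top, width, height] as shares, 0 to 1, of the picture: columns of its width, rows of its height, round what is visible of it).
- mark_of(query, picture): "position" ([row, column] as shares, 0 to 1, of the picture: columns of its width, rows of its height: a listed point, or the origin of a listed thing).
The state is a dict: "time": time; "joint_pos": joint angles; "joint_velocities": joint speeds; "effort": joint torques, N m; "ee_pos": TCP position; "ee_rot": TCP orientation; "ft_force": force on the tool from outside, world axes, zero at the start; "wrist_torque": the same for the moment, N m; "width": finger opening in m.
Only numpy, scipy, OpenCV 4.12 (cv2) and the standard library are available. Lean on these libraries where they do the work, as an engineer would, in place of code of your own. Each camera call takes 0.05 s, during which the arm holds its last target. There are 200 camera calls.

### The job

The egg cup with its egg stands too near the edge of the small round wooden stand. With light taps of the fingertips or the outside of the fingers against the cup, nudge it to the middle of the stand, then draw the hand back. Do not pinch, lift or tip the cup, do not touch the egg, which must stay seated in the cup, and leave the stand and the other things where they are.

Things in the scene. Friction and masses are not known exactly. Their poses are not given: they have to be found in the camera images.
- stand: round wooden serving stand, loose, 0.7 kg: 86 mm across and 30 mm high, with a flat top, a waist 52 mm across and a foot 68 mm across. Origin: centre of its underside, z up; its middle axis goes through it. Being round, its yaw means nothing. Its top is 30 mm above its origin.
- egg_cup: white footed egg cup, loose, 60 to 110 g, on the stand, 15 to 23 mm off its middle in any direction. Round foot 56 mm across with an upright rim 6 mm high, a stem 20 mm across, a bowl 42 mm across at its rim, 32 mm above the underside. Origin: centre of the underside, z up. Pushed at the foot rim (fingertips 2 to 5 mm above the stand's top) it slides; pushed at the bowl it can tip.
- egg: brown egg, loose, about 50 g, 39 mm across and 48 mm tall, seated upright in the egg cup with its middle 39.5 mm above the cup's underside; its top is 64.5 mm above the stand's top. Origin: its middle, z along its length.
- sauce_pot_1: lidded red-brown portion pot, 53 mm across and 36 mm high, loose bystander behind the stand. Origin: centre of its underside.
- sauce_pot_2: lidded dark brown portion pot, 53 mm across and 36 mm high, loose bystander right of the stand. Origin: centre of its underside.
- salt_shaker: salt shaker, 44 mm across and 90 mm high, loose bystander left of the stand. Origin: centre of its underside.
- teaspoon: steel teaspoon, 132 x 29 x 10 mm, lying, loose bystander left of the stand. Origin: centre of its underside.
Not all that is in view belongs to the job. Leave any blue look-alike of the egg_cup alone.

How it is judged:
At the end, for the whole second after the job is handed in: The egg cup stands upright and at rest on the stand, its axis within 7 mm of the stand's middle; the egg is still seated in the cup (middle 34 to 45 mm above the cup's underside); the stand is upright and within 15 mm of where it was (horizontal distance between egg_cup and stand below 0.007 m and z of egg_cup in the frame of stand between 0.026 and 0.034 m and angle between egg_cup's own z axis and vertical below 0.08 rad and z of egg in the frame of egg_cup between 0.034 and 0.045 m and distance between egg and egg_cup below 0.046 m and angle between stand's own z axis and vertical below 0.05 rad and linear speed of egg_cup below 0.01 m/s and linear speed of egg below 0.02 m/s and distance of stand from where it was at the start of the episode below 0.015 m); the robot touches nothing.
It fails at once if the egg cup is tipped more than 0.3 rad, lifted more than 8 mm or knocked off the stand (angle between egg_cup's own z axis and vertical above 0.3 rad or z of egg_cup in the frame of stand above 0.038 m or z of egg_cup in the frame of stand below 0.02 m).
It fails at once if the egg cup is pinched or struck hard (more than 12 N) (contact force between the arm and egg_cup above 12 N).
It fails at once if the egg is touched by the robot (more than 0.5 N) or falls out of the cup (contact force between the arm and egg above 0.5 N or distance between egg and egg_cup above 0.055 m).
It fails at once if the stand is pushed away (more than 20 mm) (distance of stand from where it was at the start of the episode above 0.02 m).
It fails at once if a bystander is disturbed (moved more than 20 mm) (distance of any of sauce_pot_1, sauce_pot_2, salt_shaker, teaspoon from where it was at the start of the episode above 0.02 m).
It also fails if it takes over 45 s, if anything falls off the work surface, if the arm or the gripper's body presses on something with over 40 N, if the wrist force passes 120 N, or if a joint passes its speed limit or range.

## Working session

There is one attempt and no reset: what is moved stays moved. The work goes in short steps, Python scripts to look and compute and a tool call to move; the robot and the scene stay as the last step left them, time stands still between calls to the robot, and variables do not carry over. Pictures are saved under pics/ and viewed, about 8 in all and at most 12, crops included, and the job is handed in when it is done.

Besides the shell and the picture viewer there is one more tool, called as name(argument=value, ...), one argument or row to a line, values as JSON. step_arm: Moves the arm, as the interface text tells. Its arguments: {"type":"object","properties":{"commands":{"type":"array"},"squeeze":{"type":"number"}},"required":["commands"]}

```bash
mkdir -p pics; cat > h.py <<'E'
import numpy as np, cv2
from plant import *
def ray(c,px):
    d=c["R"].T@np.linalg.inv(c["mtx"])@np.array([px[0],px[1],1.]); return -c["R"].T@c["t"], d
def onz(c,px,z):
    o,d=ray(c,px); return o+d*(z-o[2])/d[2]
def proj(c,X):
    p=c["mtx"]@(c["R"]@np.array(X)+c["t"]); return p[:2]/p[2]
def save(c,n): cv2.imwrite("pics/"+n,cv2.cvtColor(c["pixels"],cv2.COLOR_RGB2BGR))
E
python3 - <<'E'
from h import *
s=get_state(); print({k:np.round(v,3) for k,v in s.items()}, pinch_z)
cs={}
for n in("top","scene"):
    c=camera(n); cs[n]=c
    save(c,n+"0.png"); print(n,np.round(-c["R"].T@c["t"],3))
    for q in("stand","egg_cup","egg","sauce_pot_1","salt_shaker","teaspoon"):
        for m in mark_of(q,c)[:3]:
            p=m["position"];px=(p[1]*560,p[0]*420)
            z={"stand":0,"egg_cup":.03,"egg":.0695}.get(q,0)
            print(q,round(m["confidence"],2),np.round(px),np.round(onz(c,px,z),3))
cv2.imwrite("pics/both.png",cv2.cvtColor(np.vstack([cs["top"]["pixels"],cs["scene"]["pixels"]])[:,:,:],cv2.COLOR_RGB2BGR))
E
```

```text
{'time': np.float64(0.0), 'joint_pos': array([-1.195,  0.468, -0.012,  1.604,  0.006,  1.071, -0.056]), 'joint_velocities': array([ 0.001,  0.   ,  0.   ,  0.002, -0.001, -0.001,  0.   ]), 'effort': array([-1.0000e-03, -5.2057e+01, -1.3000e-02, -2.4374e+01, -5.7000e-02,
        1.7000e-02,  0.0000e+00]), 'ee_pos': array([0.264, 0.593, 0.214]), 'ee_rot': array([-3.14 ,  0.   ,  2.723]), 'ft_force': array([-0.683, -0.639,  0.101]), 'wrist_torque': array([ 0.04 , -0.054,  0.033]), 'width': np.float64(0.092)} -0.0187
top [0.386 0.117 0.944]
stand 0.88 [286. 250.] [0.477 0.058 0.   ]
egg_cup 0.67 [289. 256.] [0.463 0.055 0.03 ]
egg_cup 0.55 [264. 314.] [0.351 0.107 0.03 ]
egg 0.87 [293. 254.] [0.463 0.05  0.07 ]
egg 0.23 [291. 255.] [0.46  0.053 0.07 ]
sauce_pot_1 0.95 [392. 234.] [ 0.505 -0.167  0.   ]
sauce_pot_1 0.72 [296. 152.] [0.689 0.03  0.   ]
salt_shaker 0.57 [151. 205.] [0.58  0.338 0.   ]
salt_shaker 0.23 [284. 250.] [0.479 0.063 0.   ]
teaspoon 0.71 [173. 287.] [0.408 0.291 0.   ]
teaspoon 0.33 [291. 250.] [0.477 0.049 0.   ]
scene [ 0.202 -0.413  0.79 ]
stand 0.58 [281. 258.] [0.479 0.058 0.   ]
egg_cup 0.94 [213. 268.] [0.349 0.091 0.03 ]
egg_cup 0.67 [277. 252.] [0.469 0.056 0.03 ]
egg_cup 0.61 [312. 301.] [ 0.465 -0.071  0.03 ]
egg 0.58 [276. 241.] [0.468 0.054 0.07 ]
egg 0.42 [362. 339.] [ 0.479 -0.191  0.07 ]
sauce_pot_1 0.87 [370. 222.] [0.688 0.032 0.   ]
sauce_pot_1 0.81 [362. 340.] [ 0.504 -0.17   0.   ]
salt_shaker 0.76 [255. 158.] [ 0.585  0.337 -0.   ]
teaspoon 0.61 [198. 201.] [0.407 0.289 0.   ]
```

View pics/top0.png

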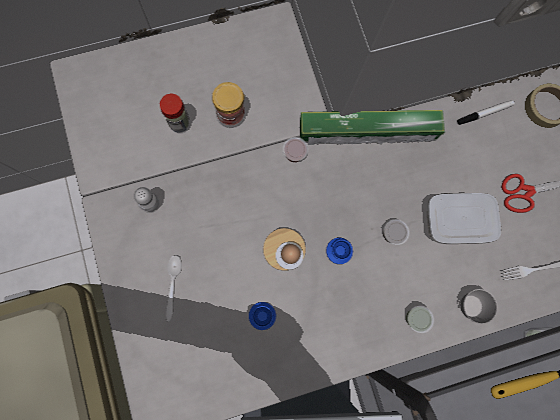

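View pics/scene0.png

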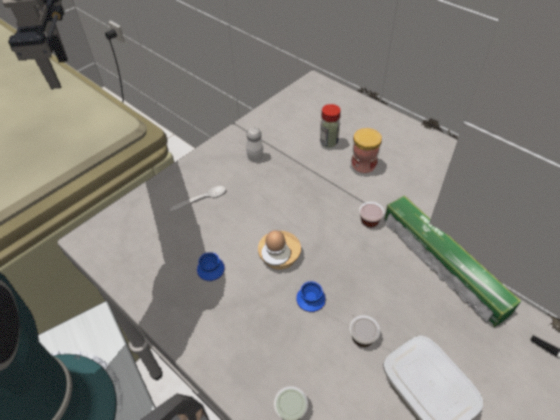

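Candidates: white cup with egg at top (290,255), blue look-alikes at (339,250) and (262,316). The white one with the egg on the stand is mine, so I'll check it in a crop and get the hand-eye.

```bash
python3 - <<'E'
from h import *
w=camera("wrist"); print(np.round(w["hand_eye"],3),np.round(w["mtx"],0)[0])
c=camera("top")
im=c["pixels"]; cr=cv2.resize(im[220:285,240:370],None,fx=6,fy=6,interpolation=cv2.INTER_CUBIC)
cv2.imwrite("pics/crop1.png",cv2.cvtColor(cr,cv2.COLOR_RGB2BGR))
for q,z in(("stand",.03),("egg_cup",.036)):
    for m in cut_out(q,c)[:2]:
        r=m["region"].astype(np.uint8); ys,xs=np.nonzero(r)
        h=cv2.findContours(r,0,1)[0]; h=max(h,key=cv2.contourArea)
        (x,y),rad=cv2.minEnclosingCircle(h); print(q,m["confidence"],x,y,rad,np.round(onz(c,(x,y),z),4))
E
```

```text
[[-0.    -0.957 -0.291  0.084]
 [ 1.    -0.001  0.001 -0.001]
 [-0.001 -0.291  0.957 -0.17 ]
 [ 0.     0.     0.     1.   ]] [364.   0. 279.]
stand 0.77 284.1610107421875 248.8389892578125 21.0331974029541 [0.4772 0.0639 0.03  ]
egg_cup 0.85 261.9775390625 315.7979736328125 14.125231742858887 [0.3471 0.1117 0.036 ]
egg_cup 0.53 289.416015625 255.37786865234375 13.834846496582031 [0.4632 0.0541 0.036 ]
```

View pics/crop1.png

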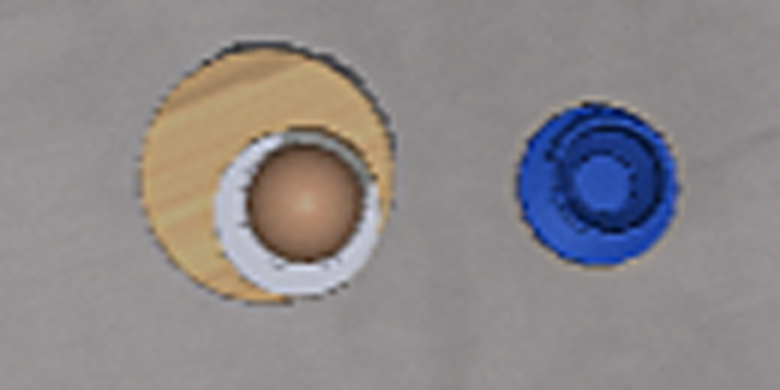

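Crop shows the white cup and brown egg low-right on the wooden stand (crop centre ~(300,210)). The blue one at (598,185) has no egg. The cup must go about 17 mm along (0.82, 0.57), so I move the hand behind it at hover height with fingers shut.

step_arm(
  commands=[
    [[1,-362,-476,64,0,0,121],[1,-362,-476,64,0,0,121],[1,-362,-476,64,0,0,121],[1,-362,-476,64,0,0,121],[1,-362,-476,64,0,0,121],[1,-362,-476,64,0,0,121],[1,-362,-476,64,0,0,121],[1,-362,-476,64,0,0,121],[1,-362,-476,64,0,0,121],[1,-362,-476,64,0,0,121],[1,-362,-476,64,0,0,121],[1,-362,-476,64,0,0,121]],
  ],
  squeeze=5,
)

```text
time: 2.4
ee_pos: [0.4017, 0.0111, 0.1508]
ee_rot: [3.141, -0.001, 0.606]
ft_force: [-0.4, -0.3, -0.7]
width: 0.0006
```

```bash
cat >> h.py <<'E'
from scipy.spatial.transform import Rotation as Ro
def wrist():
    s=get_state(); w=camera("wrist"); T=np.eye(4); T[:3,:3]=Ro.from_euler("xyz",s["ee_rot"]).as_matrix(); T[:3,3]=s["ee_pos"]
    M=np.linalg.inv(T@w["hand_eye"]); w["R"],w["t"]=M[:3,:3],M[:3,3]; return w,s
def fit(c,mask,z,r,near,tol=.0012):
    cs=cv2.findContours(mask.astype(np.uint8),0,1)[0]; P=np.vstack([q[:,0] for q in cs]).astype(float)
    P=np.array([onz(c,p,z)[:2] for p in P]); P=P[np.linalg.norm(P-near,axis=1)<.08]
    g=np.arange(-.02,.0201,.0005); best=(0,None)
    for dx in g:
        for dy in g:
            q=near+[dx,dy]; k=np.sum(np.exp(-((np.linalg.norm(P-q,axis=1)-r)/tol)**2))
            if k>best[0]: best=(k,q)
    return best[1],best[0]/len(P)
def measure(c,name,st=np.array([.477,.062]),cu=np.array([.465,.055])):
    def pick(q,z,near):
        L=cut_out(q,c); 
        def d(m):
            ys,xs=np.nonzero(m["region"]); return np.linalg.norm(onz(c,(xs.mean(),ys.mean()),z)[:2]-near)
        return min(L,key=d)["region"]
    S=pick("stand",.03,st); C=pick("egg_cup",.04,cu)
    a,ka=fit(c,S|C,.03,.043,st); b,kb=fit(c,C,.036,.028,cu)
    im=c["pixels"].copy()
    for q,z,r,col in((a,.03,.043,(0,255,0)),(b,.036,.028,(255,0,255))):
        t=np.linspace(0,2*np.pi,80); pts=np.array([proj(c,[q[0]+r*np.cos(u),q[1]+r*np.sin(u),z]) for u in t])
        cv2.polylines(im,[np.round(pts).astype(int)],True,col,1)
    cv2.imwrite("pics/"+name,cv2.cvtColor(im,cv2.COLOR_RGB2BGR))
    d=a-b; print("stand",a,round(ka,2),"cup",b,round(kb,2),"need mm",np.round(d*1000,1),round(np.hypot(*d)*1000,1),"ang",round(np.arctan2(d[1],d[0]),3))
E
python3 - <<'E'
from h import *
c=camera("top"); measure(c,"m_top.png")
w,s=wrist(); measure(w,"m_w1.png"); print(s["ee_pos"],s["joint_pos"].round(2))
E
```

```text
stand [0.477  0.0625] 0.36 cup [0.464  0.0535] 0.39 need mm [13.  9.] 15.8 ang 0.606
stand [0.4775 0.0635] 0.64 cup [0.4645 0.0545] 0.66 need mm [13.  9.] 15.8 ang 0.606
[0.40162118 0.01181221 0.15075641] [-0.68  0.14  0.62  2.27 -0.12  0.76 -0.94]
```

View pics/m_w1.png

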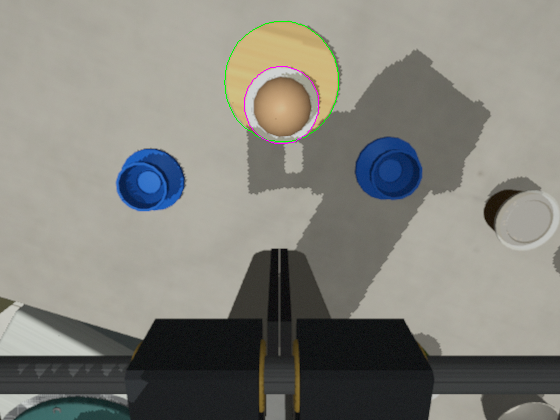

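Wrist view: the stand circle (green, around (283,80)) and cup foot (magenta, around (282,105)) both fit well. Top and wrist agree on a push of 15.8 mm at 0.606 rad, which is already the tool's yaw. I go down to foot-rim height, then in close.

step_arm(
  commands=[
    [[1,0,1,50,0,0,0],[1,0,1,90,0,0,0],[1,0,1,117,0,0,0],[1,0,1,117,0,0,0],[1,15,1,117,0,0,0],[1,25,1,117,0,0,0],[1,30,1,117,0,0,0],[1,30,1,117,0,0,0],[1,30,1,117,0,0,0]],
  ],
)

```text
time: 3.82
ee_pos: [0.4265, 0.0283, 0.0338]
ee_rot: [-3.141, -0.0, 0.612]
ft_force: [-1.4, 0.2, -0.6]
width: 0.0004
```

```bash
python3 - <<'E'
from h import *
w,s=wrist(); measure(w,"m_w2.png"); print(s["ee_pos"],s["ee_rot"])
E
```

```text
stand [0.4775 0.063 ] 0.51 cup [0.464 0.054] 0.53 need mm [13.5  9. ] 16.2 ang 0.588
[0.42645037 0.02831861 0.03381848] [-3.14145909e+00 -3.12453229e-04  6.11927409e-01]
```

View pics/m_w2.png

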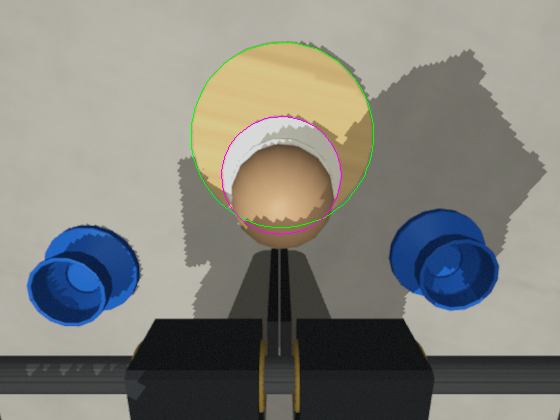

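Fingertips are about 7 mm short of the foot rim and in line with it. I push slowly, 2 mm per row, most of the way.

step_arm(
  commands=[
    [[1,3,0,0,0,0,0],[1,5,0,0,0,0,0],[1,7,0,0,0,0,0],[1,9,0,0,0,0,0],[1,11,0,0,0,0,0],[1,13,0,0,0,0,0],[1,15,0,0,0,0,0],[1,17,0,0,0,0,0],[1,18,0,0,0,0,0],[1,18,0,0,0,0,0]],
  ],
)

```text
time: 5.22
ee_pos: [0.4413, 0.0386, 0.0337]
ee_rot: [-3.142, -0.0, 0.612]
ft_force: [0.1, 0.7, -0.3]
width: 0.0004
```

```bash
python3 - <<'E'
from h import *
w,s=wrist(); measure(w,"m_w3.png"); print(s["ee_pos"],s["ee_rot"],s["ft_force"])
measure(camera("top"),"m_t3.png")
E
```

```text
stand [0.4775 0.0635] 0.38 cup [0.478 0.035] 0.0 need mm [-0.5 28.5] 28.5 ang 1.588
[0.44129927 0.0385982  0.03371808] [-3.14154032e+00 -3.26585273e-04  6.11695578e-01] [ 0.1125349   0.74706745 -0.31974868]
stand [0.4765 0.0615] 0.42 cup [0.47   0.0585] 0.43 need mm [6.5 3. ] 7.2 ang 0.432
```

View pics/m_w3.png

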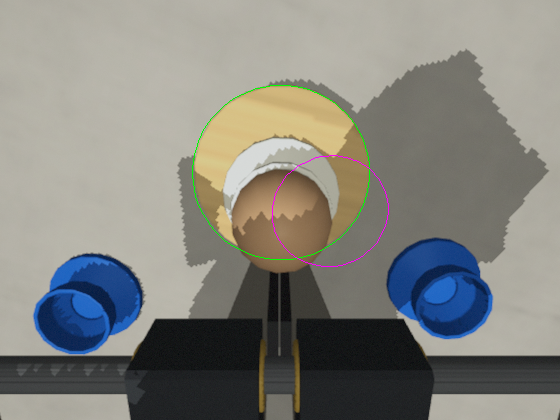

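The cup has slid straight forward (foot centred at about (281,196), stand at (281,172)). The magenta circle is a misfit, because the network picked a look-alike. The top view says about 7 mm left, finger geometry says about 6. I push 6 mm more, then back off 25 mm and look again.

step_arm(
  commands=[
    [[1,2,0,0,0,0,0],[1,4,0,0,0,0,0],[1,6,0,0,0,0,0],[1,6,0,0,0,0,0],[1,0,0,0,0,0,0],[1,-15,0,0,0,0,0],[1,-40,0,0,0,0,0],[1,-40,0,-40,0,0,0],[1,-40,0,-90,0,0,0],[1,-40,0,-115,0,0,0],[1,-40,0,-115,0,0,0]],
  ],
)

```text
time: 6.9
ee_pos: [0.4088, 0.0157, 0.15]
ee_rot: [-3.141, -0.005, 0.612]
ft_force: [0.1, -1.0, -0.6]
width: 0.0005
```

```bash
python3 - <<'E'
from h import *
cu=np.array([.475,.061])
w,s=wrist(); measure(w,"m_w4.png",cu=cu); print(s["ee_pos"],s["ee_rot"],s["ft_force"])
measure(camera("top"),"m_t4.png",cu=cu)
E
```

```text
stand [0.4785 0.0635] 0.59 cup [0.477 0.062] 0.54 need mm [1.5 1.5] 2.1 ang 0.785
[0.40882874 0.0156628  0.14995122] [-3.14120264 -0.00469767  0.61157508] [ 0.09146637 -0.95415662 -0.57574468]
stand [0.4775 0.0645] 0.58 cup [0.4765 0.0635] 0.31 need mm [1. 1.] 1.4 ang 0.785
```

View pics/m_w4.png

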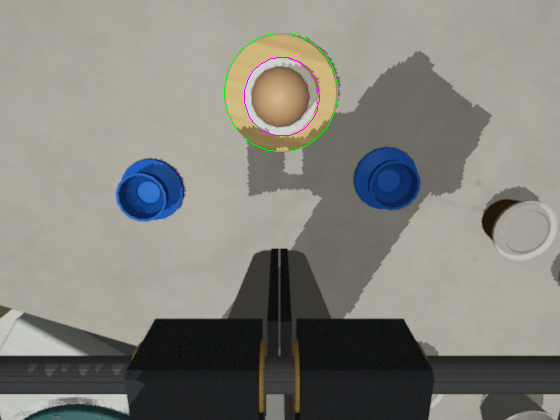

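The cup (magenta, (282,97)) sits within about 2 mm of the stand's middle (green, (282,92)). The egg is seated, the stand hasn't moved, and the hand is clear. Handing in.

```bash
python3 -c "
from plant import *; print(sign_off())"
```

```text
the job is handed in; nothing more can be done
None
```

I nudged the egg cup to the middle of the stand with the shut fingertips, in two slow pushes at foot-rim height (about 3.5 mm above the stand's top). Then I drew the hand back and up, and handed the job in at about 7 s.

- **Final position:** the cup is 2.1 mm off the stand's middle by the wrist camera and 1.4 mm by the top camera, against the 7 mm limit.
- **Stand and egg:** the stand measured within about 2 mm of its first position. The egg shows upright and seated in the last wrist picture.
- **Forces:** wrist readings at the end of each move stayed within about 1.5 N, close to sensor noise. Force was not logged during the pushes themselves.
- **Bystanders:** the pots, shaker and spoon were not measured again, but the hand went nowhere near them at low height.
- **Check that failed:** one wrist measurement, midway through the pushing, found no valid fit for the cup. I set it aside and used the top camera and the finger position instead.

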